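# Rock a seized heating block out of the dry bath

### The arm

A 7-joint arm with a two-finger parallel gripper is mounted at the origin on a cart in front of the work surface, level with it; the furniture and walls round the work are solid. World frame = base frame: x ahead of the robot, y to its left, z up, the work surface at z = 0. Lengths are in mm, angles in rad, forces in N, time in s.
With the tool pointing down it reaches from about 400 to 875 mm from the base axis. Payload 19.3 kg.
Tool frame: the origin (TCP) lies at the very end of the fingers, on their centre line; the grasp point (between the pads) lies 19 mm behind it; z points along the fingers, y is the line along which they close (so a half turn about z gives the same grasp; the last joint's range is limited). The gripper opens to 85 mm and grips with 20 to 120 N. Pads are 22 mm wide; open, the fingers measure 114 mm over their backs; the gripper's body (76 mm by 85 mm) begins 54 mm behind the grasp point. The pads swing forward as they close: fully open they stand 13 mm farther back than shut.
Start: joints at [1.259, 0.521, -0.036, 1.599, 0.021, 1.021, -0.113], TCP at [149.629, -606.816, 231.291] pointing down, gripper open.
Joint ranges: [-2.91, 2.91], [-0.3, 2.13], [-1.5, 1.42], [0.17, 2.43], [-1.26, 4.41], [0.16, 1.93], [-2.52, 2.52]. Speed limits (rad/s): [1.89, 1.89, 2.39, 2.39, 3.01, 3.01, 3.01].

### API

Orientations are given as a unit quaternion [w, x, y, z].
In Python, from bench import * gives the robot as it stands.
- The arm moves only by the shell command python3 -m inch 'ROWS' [OPENING]. ROWS is JSON, a list of rows, each a list of 2 entries, a list of its own where there are three numbers: the shift along the world's x, y, z in units of 30 mm (1.0 is 30 mm), then the turn about the world's z in rad. A call has 1 to 20 rows; each row shifts and turns the commanded pose from where the row before left it; what a row does not reach is not made up. A row lasts 1/8 s, in which the tool goes at most 62.5 mm and 10.7 degrees, less where a joint would pass 70% of its speed; a pose out of reach is approached as far as the arm can. A call is refused whole if a number of a shift passes 1 or a number of a turn 0.188, either way. A call with a gripper value outside its range is refused whole. OPENING is the finger opening in mm, from 0 to 85.4, set as the call begins (- or left out, the last holds). The fingers move at their own pace and stop on an object; the grip force is fixed at half the most. Time passes only in rows, so rows that do not move let the fingers close. It gives the time, the measured TCP pose, the force, the opening and the grip force at its end, in the units of the state.
- observe(): the state, without advancing time (a new reading comes with each control period).
- capture(name): name is "scene" or "top"; returns (picture, depth): 400x640x3 uint8, red, green, blue; 400x640 float32, mm along the optical axis (not along the pixel's ray), 0 where there is no reading.
- camera_info(name): a dict with "vfov" (degrees; the focal length in pixels is half the picture's height over the tangent of half this angle, whatever the lens; pixels are square), "cx", "cy" (the principal point, pixels), "k1" (the pictures are not rectified: a ray, as slopes to the right and down, at radius r is drawn at 1 + k1 r^2 times it, then the intrinsics apply), "T" (4x4, takes a point from camera to world coordinates). Camera axes: x right, y down, z forward; pixel columns grow to the right and rows downward; lengths in mm; the calibration is good to about 2 mm. A picture is of the moment at which its call begins. camera_info takes no time and is no camera call.
- sign_off(): hands the job in; it is judged then, once.
Trained networks look in the newest picture that a camera, given by its name, has taken for a name from the list of things; names that differ only in an ending like _2 or _b are one class to them, and where a whole thing is asked for, a point or a joint stands for the part that bears it (a point fixed in the world has none). Each returns a list of dicts, best first, with "p" (0 to 1); they miss things now and then, are a little off and sometimes report something else, mostly with a low value. They report only what shows in the picture. A call takes as long as a camera call.
- recognise(camera, query): "xy" ([column, row] in pixels, amid what is visible of it).
- cut_out(camera, query): "region" (400x640 bool, what is visible of it) and "xy" ([column, row] in pixels, amid what is visible of it).
The state is a dict: "t": time; "joint_positions": joint angles; "joint_velocities": joint speeds; "joint_torque": joint torques, N m; "position": TCP position; "tool_rot": TCP orientation; "wrist_force": force on the tool from outside, world axes, zero at the start; "moment": the same for the moment, N m; "grip_width": finger opening in mm; "grip_force": force on a finger pad.
Only numpy, scipy, OpenCV 4.12 (cv2) and the standard library are available. Lean on these libraries where they do the work, as an engineer would, in place of code of your own. Each camera call takes 0.05 s, during which the arm holds its last target. There are 200 camera calls.

### The job

The aluminium tube block is stuck in the well of the dry bath. Take it by its T-handle and rock it to and fro, well over to each side in turn, several times, working it up a little with each swing until it comes free; do not haul it straight up, which would lift the sprung carrier ring off its seat, do not tip the block far over, and leave the things around it alone. Finish still gripping the block, holding it still and upright a couple of centimetres clear above the well it came from.

Things in the scene. Friction and masses are not known exactly. Their poses are not given: they have to be found in the camera images.
- block: aluminium tube block, 60 (its x) x 44 (its y) x 46 mm high, microtube lids on top, about 0.3 kg, upright in the bath's well with its x along the bath's x. Origin: centre of its underside, z up; at the start 48 to 52 mm above the bench, clear of the well's bottom. It hangs gripped on its two y faces and rocks to +y and -y; its x faces have 2 mm of play, its y faces 7 mm of room to the ring.
- t_bar (a point): centre of the block's T-handle: a round black bar, 13 mm thick, 69 mm long, along the block's x, 118 mm above the block's underside, on a 10 mm stem; 65 mm free under the bar. Pinched from above across the bar (fingers closing along the block's y) it can turn between the fingers as the block rocks, so a hand that stays upright need only move from side to side. Axes as the block's.
- dry_bath: white dry bath fixed to the bench, 150 (x, its grey front with display to -x) x 130 (y) mm, housing top 62 mm above the bench; on it an aluminium carrier ring, 104 x 94 mm, its top at 72 mm, round an opening of 64 x 58 mm. Origin at the centre of its underside on the bench, z up.
- grip_line (a point): fixed point on the bath, mid-well, 67 mm above the bench, axes as the bath's: the line along x about which the block rocks (bar 99 to 103 mm above it at the start). Here two sprung rubber rolls on the ring, 12 mm thick, along x at y = +28 and -28 mm, press on the block's y faces and hold each with 20 to 30 N. The block is free once its underside is 6 mm above this line (rises 21 to 25 mm).
- carrier (a joint): rise of the sprung ring, m: 0 seated; leaves its seat at about 28 N upward pull, 2 mm at 34 N; over 2.5 mm is hauled up. A straight pull on the block needs 40 to 60 N; swinging the bar sideways takes about 12 N, one face sliding up and one down, and then the bar may climb up to 0.2 of its sideways travel with hardly any pull; climbing faster drags both faces and lifts the ring.
- lab_timer: white lab timer with coloured buttons, 62 x 68 x 20 mm, bystander, loose; origin at the centre of its underside
- petri_dish: clear petri dish, 62 mm across, 16 mm high, bystander, loose; origin at the centre of its underside
- red_tape: roll of red tape, 66 mm across, 19 mm high, bystander, loose; origin at the centre of its underside
- amber_bottle: amber reagent bottle with black cap, 60 mm across, 114 mm high, bystander, loose; origin at the centre of its underside

How it is judged (in metres and radians):
On the way, in this order (a step that is already met when the one before it is completed fails the run):
1. while still in the well, the block is rocked over to the bath's +y side (bar more than 7 mm off centre) (y of t_bar in the frame of dry_bath above 0.007 m and z of block in the frame of dry_bath below 0.072 m), for 0.02 s.
2. then, still in the well, over to the -y side (bar more than 7 mm off centre); earlier or further swings do no harm (y of t_bar in the frame of dry_bath below -0.007 m and z of block in the frame of dry_bath below 0.072 m), for 0.02 s.
At the end, for the whole second after the job is handed in: Held by the gripper, still and upright (0.2 rad), touching nothing of the bath, underside 5 to 53 mm above the ring's top (77 to 125 mm above the bench), centre within 40 mm of the well's; ring seated; timer, dish, tape, bottle within 20 mm of their starts (z of block in the frame of dry_bath between 0.077 and 0.125 m and horizontal distance between block and dry_bath below 0.04 m and angle between block's own z axis and vertical below 0.2 rad and contact force between block and dry_bath below 0.05 N and contact force between the fingers and block above 1 N and linear speed of block below 0.03 m/s and value of joint carrier below 0.001 m and distance of each of lab_timer, petri_dish, red_tape, amber_bottle from where it was at the start of the episode below 0.02 m); the arm keeps its last pose, push and grip.
It fails at once if the carrier ring is hauled more than 2.5 mm off its seat (value of joint carrier above 0.0025 m).
It fails at once if the block is tipped more than 0.35 rad (angle between block's own z axis and vertical above 0.35 rad).
It fails at once if a bystander is shifted more than 20 mm (distance of any of lab_timer, petri_dish, red_tape, amber_bottle from where it was at the start of the episode above 0.02 m).
It also fails if it takes over 42 s, if anything falls off the work surface, if the arm or the gripper's body presses on something with over 40 N, if the wrist force passes 120 N, or if a joint passes its speed limit or range.

## Working session

There is one attempt and no reset: what is moved stays moved. The work goes in short steps, Python scripts to look and compute and a shell command to move; the robot and the scene stay as the last step left them, time stands still between calls to the robot, and variables do not carry over. Pictures are saved under pics/ and viewed, at most 10 in all, crops included, and the job is handed in when it is done.

```bash
mkdir -p pics; ls; cat > h.py <<'E'
from bench import *
import numpy as np, cv2
def cloud(cam,depth):
    i=camera_info(cam); f=200/np.tan(np.radians(i["vfov"])/2)
    K=np.array([[f,0,i["cx"]],[0,f,i["cy"]],[0,0,1.]])
    v,u=np.mgrid[0:400,0:640].astype(np.float32)
    p=cv2.undistortPoints(np.stack([u.ravel(),v.ravel()],1)[:,None],K,np.array([i["k1"],0,0,0.]))[:,0].reshape(400,640,2)
    P=np.dstack([p*depth[...,None],depth,np.ones_like(depth)])@np.array(i["T"]).T
    return P[...,:3]
E
python3 - <<'E'
from h import *
for c in ("scene","top"):
    im,d=capture(c); cv2.imwrite(f"pics/{c}0.png",im[...,::-1]); P=cloud(c,d)
    print(c,np.round(camera_info(c)["T"],2).tolist())
    for q in ("block","t_bar","dry_bath","lab_timer","petri_dish","red_tape","amber_bottle"):
        for r in cut_out(c,q)[:2]:
            m=r["region"]&(d>0); X=P[m]
            if len(X): print(q,round(r["p"],2),np.round(r["xy"]),len(X),np.round(np.median(X,0)),np.round(np.percentile(X,2,0)),np.round(np.percentile(X,98,0)))
s=observe();print(s["t"],s["position"],s["tool_rot"],s["grip_width"],s["wrist_force"])
E
```

```text
pics
scene [[-0.82, -0.42, 0.38, 64.76], [-0.57, 0.58, -0.58, 737.3], [0.02, -0.7, -0.71, 989.97], [0.0, 0.0, 0.0, 1.0]]
block 0.65 [361. 186.] 393 [482. -93.  96.] [ 453. -121.   66.] [510. -72. 174.]
t_bar 0.59 [359. 185.] 500 [483. -94.  95.] [ 453. -264.   -1.] [554. -71. 174.]
t_bar 0.45 [395. 168.] 220 [ 451. -331.   18.] [ 422. -366.    2.] [ 481. -305.   23.]
dry_bath 0.68 [353. 203.] 1471 [462. -56.  61.] [ 401. -161.   13.] [554. -21.  75.]
lab_timer 0.66 [283. 313.] 582 [441. 348.  17.] [407. 312.   2.] [474. 380.  21.]
petri_dish 0.88 [242. 299.] 410 [562. 375.  15.] [535. 345.   5.] [592. 402.  19.]
red_tape 0.74 [396. 168.] 245 [ 451. -333.   18.] [ 420. -387.   -1.] [ 484. -305.   23.]
amber_bottle 0.82 [368. 147.] 383 [ 581. -323.   64.] [ 559. -348.   10.] [ 608. -310.  115.]
top [[0.0, -0.99, 0.15, 305.0], [-1.0, -0.0, -0.02, 36.9], [0.02, -0.15, -0.99, 1441.86], [0.0, 0.0, 0.0, 1.0]]
block 0.64 [359. 206.] 348 [482. -94.  96.] [ 452. -124.   67.] [521. -73. 176.]
t_bar 0.86 [356. 212.] 335 [479. -93.  96.] [ 452. -123.   63.] [511. -72. 176.]
dry_bath 0.7 [352. 215.] 1655 [476. -92.  64.] [ 404. -167.   26.] [560. -27.  76.]
lab_timer 0.57 [219. 223.] 401 [442. 343.  15.] [407. 308.  -2.] [476. 378.  23.]
petri_dish 0.55 [214. 187.] 277 [565. 373.  15.] [535. 346.  -2.] [593. 402.  21.]
petri_dish 0.39 [221. 223.] 337 [439. 340.  16.] [410. 308.   9.] [472. 371.  23.]
red_tape 0.78 [431. 221.] 310 [ 450. -341.   18.] [ 421. -377.   -3.] [ 478. -308.   24.]
amber_bottle 0.87 [432. 184.] 328 [ 578. -328.   79.] [ 558. -353.   16.] [ 605. -310.  117.]
amber_bottle 0.51 [362. 212.] 320 [480. -95.  97.] [ 452. -125.   64.] [512. -75. 176.]
0.8 [ 149.62661884 -606.81521308  231.29424689] [-1.02420657e-05  9.92703602e-01  1.20580091e-01  1.03549135e-05] 85.69407667595092 [ 0.04386904 -0.78632413  0.18589569]
```

```bash
python3 - <<'E'
from h import *
from scipy.spatial.transform import Rotation as R
for c in ("scene","top"):
    im,d=capture(c); P=cloud(c,d); x,y,z=P[...,0],P[...,1],P[...,2]
    near=(d>0)&(abs(x-480)<110)&(abs(y+95)<110)
    for n,lo,hi in(("bar",150,185),("blocktop",88,108),("housing+ring",55,80)):
        X=P[near&(z>lo)&(z<hi)]
        (cx,cy),s,a=cv2.minAreaRect(X[:,:2].astype(np.float32))
        w=np.linalg.svd(X[:,:2]-X[:,:2].mean(0),full_matrices=False)[2][0]
        print(c,n,len(X),np.round(X.mean(0),1),np.percentile(X[:,2],[5,50,95]).round(1),"rect",np.round([cx,cy,*s,a],1),"pca",round(np.degrees(np.arctan2(w[1],w[0])),1))
    u0,v0=(359,190) if c=="scene" else (356,212)
    cv2.imwrite(f"pics/{c}1.png",cv2.resize(im[v0-65:v0+65,u0-85:u0+85,::-1],None,fx=4,fy=4,interpolation=cv2.INTER_CUBIC))
print(R.from_quat(np.roll(observe()["tool_rot"],-1)).as_matrix().round(3).tolist())
E
python3 -c "
import cv2,numpy as np
a=cv2.imread('pics/scene1.png');b=cv2.imread('pics/top1.png')
cv2.imwrite('pics/both1.png',cv2.resize(np.vstack([a,b]),(400,600)))"
```

```text
scene bar 104 [483.6 -96.3 168.5] [154.4 170.6 174.7] rect [483.6 -98.2  64.6  12.3  14. ] pca -164.3
scene blocktop 200 [483.1 -94.7  96.1] [ 90.4  95.8 102. ] rect [485.2 -99.2  60.1  49.8  19.7] pca -158.0
scene housing+ring 1112 [476.3 -83.2  65.8] [58.1 63.7 75. ] rect [483.6 -97.1 151.7 135.1  16. ] pca -158.6
top bar 98 [483.7 -96.9 170.6] [165.5 170.3 175. ] rect [483.7 -97.4  65.3  12.7  15.7] pca -164.7
top blocktop 181 [481.6 -93.1  95.3] [ 90.4  95.1 101.8] rect [484.  -97.   60.5  44.6  14.7] pca -160.0
top housing+ring 1535 [480.9 -95.9  65.4] [57.3 64.4 75.1] rect [483.6 -97.4 151.1 130.   15.1] pca -163.4
[[0.971, 0.239, -0.0], [0.239, -0.971, 0.0], [-0.0, -0.0, -1.0]]
```

View pics/top1.png

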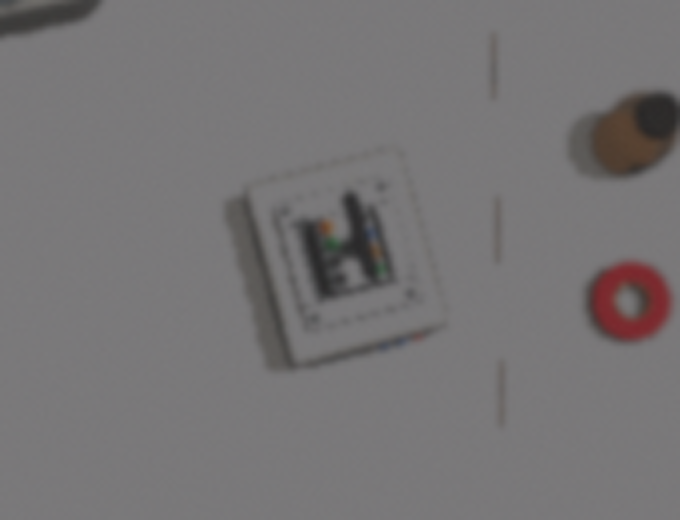

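View pics/scene0.png

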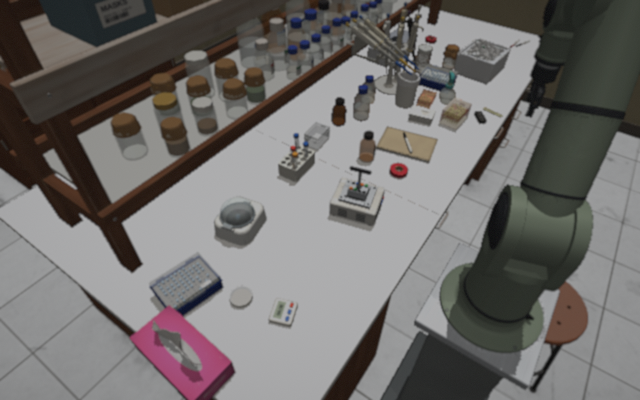

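The top crop shows the bath with its grey front edge at the bottom, yawed about +15°. The T-bar runs from about (350,195) to (380,285), and the tape and bottle are well off to the right. The scene view agrees, and nothing stands in the path. The bar is at about (483.7, -97.4, 168).

```bash
python3 -m inch '[[[0.655,0.999,0],0.0015],[[0.655,0.999,0],0.0015],[[0.655,0.999,0],0.0015],[[0.655,0.999,0],0.0015],[[0.655,0.999,0],0.0015],[[0.655,0.999,0],0.0015],[[0.655,0.999,0],0.0015],[[0.655,0.999,0],0.0015],[[0.655,0.999,0],0.0015],[[0.655,0.999,0],0.0015],[[0.655,0.999,0],0.0015],[[0.655,0.999,0],0.0015],[[0.655,0.999,0],0.0015],[[0.655,0.999,0],0.0015],[[0.655,0.999,0],0.0015],[[0.655,0.999,0],0.0015],[[0.655,0.999,0],0.0015],[[0,0,0],0],[[0,0,0],0],[[0,0,0],0]]' 85
```

```text
t: 3.4
position: [483.3, -98.2, 231.3]
tool_rot: [0.0, 0.991, 0.133, -0.0]
wrist_force: [-0.2, -0.1, 0.2]
grip_width: 85.3
grip_force: 0.0
```

```bash
python3 -m inch '[[[0.015,0.025,-0.4],0],[[0,0,-0.5],0],[[0,0,-0.5],0],[[0,0,-0.5],0],[[0,0,-0.5],0],[[0,0,-0.34],0],[[0,0,0],0],[[0,0,0],0]]' 85 && python3 -m inch '[[[0,0,0],0],[[0,0,0],0],[[0,0,0],0],[[0,0,0],0],[[0,0,0],0],[[0,0,0],0],[[0,0,0],0],[[0,0,0],0]]' 4
python3 - <<'E'
from h import *
im,d=capture("scene")
cv2.imwrite("pics/grip.png",cv2.resize(im[110:240,274:444,::-1],None,fx=4,fy=4,interpolation=cv2.INTER_CUBIC))
s=observe();print(s["position"],s["wrist_force"],s["moment"],s["grip_width"],s["grip_force"])
E
```

```text
t: 4.4
position: [484.4, -96.6, 149.4]
tool_rot: [0.0, 0.991, 0.133, 0.0]
wrist_force: [-0.8, -0.6, 1.5]
grip_width: 85.1
grip_force: 0.0
t: 5.4
position: [484.4, -96.9, 149.3]
tool_rot: [0.0, 0.991, 0.133, 0.0]
wrist_force: [-0.1, -3.5, 5.0]
grip_width: 11.0
grip_force: 58.5
[484.35132764 -96.87462953 149.30240371] [ 0.90820566 -3.77042466  5.85957998] [-0.73518386 -0.05027654 -0.04418849] 10.985148274149953 58.51514160633087
```

View pics/grip.png

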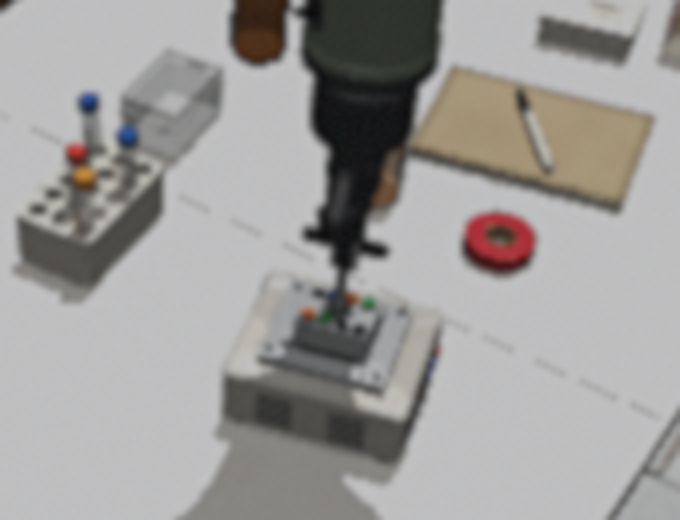

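The hand has the bar across its width at about (345,240) and the block is upright. Making the first swing to +y.

```bash
python3 -m inch '[[[-0.035,0.129,0.014],0],[[-0.035,0.129,0.009],0],[[-0.035,0.129,0.004],0],[[-0.035,0.129,-0.002],0],[[-0.035,0.129,-0.011],0],[[0,0,0],0]]'
```

```text
t: 6.2
position: [480.3, -79.6, 150.7]
tool_rot: [0.002, 0.991, 0.132, 0.002]
wrist_force: [2.4, -16.7, 17.9]
grip_width: 11.4
grip_force: 69.0
```

```bash
python3 -m inch '[[[0.035,-0.129,0.047],0],[[0.035,-0.129,0.041],0],[[0.035,-0.129,0.036],0],[[0.035,-0.129,0.031],0],[[0.035,-0.129,0.025],0]]'; python3 -m inch '[[[0.035,-0.129,0.02],0],[[0.035,-0.129,0.015],0],[[0.035,-0.129,0.01],0],[[0.035,-0.129,0.004],0],[[0.035,-0.129,-0.002],0],[[0,0,0],0]]'
```

```text
t: 6.82
position: [483.8, -95.4, 154.7]
tool_rot: [-0.001, 0.991, 0.134, -0.0]
wrist_force: [-1.2, 7.6, -3.2]
grip_width: 11.0
grip_force: 58.5
t: 7.58
position: [489.4, -113.8, 156.7]
tool_rot: [-0.001, 0.991, 0.134, -0.0]
wrist_force: [-5.3, 14.4, 12.6]
grip_width: 11.1
grip_force: 65.9
```

```bash
python3 -m inch '[[[-0.035,0.129,0.045],0],[[-0.035,0.129,0.041],0],[[-0.035,0.129,0.036],0],[[-0.035,0.129,0.032],0],[[-0.035,0.129,0.027],0]]'; python3 -m inch '[[[-0.035,0.129,0.022],0],[[-0.035,0.129,0.018],0],[[-0.035,0.129,0.013],0],[[-0.035,0.129,0.008],0],[[-0.035,0.129,0.004],0],[[0,0,0],0]]'
python3 - <<'E'
from h import *
im,d=capture("scene"); P=cloud("scene",d); z=P[...,2]
cv2.imwrite("pics/sw.png",cv2.resize(im[110:240,274:444,::-1],None,fx=4,fy=4,interpolation=cv2.INTER_CUBIC))
E
```

```text
t: 8.2
position: [483.8, -96.8, 161.5]
tool_rot: [0.0, 0.991, 0.133, -0.0]
wrist_force: [3.7, -3.5, -26.1]
grip_width: 11.0
grip_force: 58.3
t: 8.95
position: [479.3, -78.5, 164.3]
tool_rot: [0.001, 0.991, 0.133, 0.001]
wrist_force: [2.5, -9.4, -12.9]
grip_width: 10.9
grip_force: 64.7
```

View pics/sw.png

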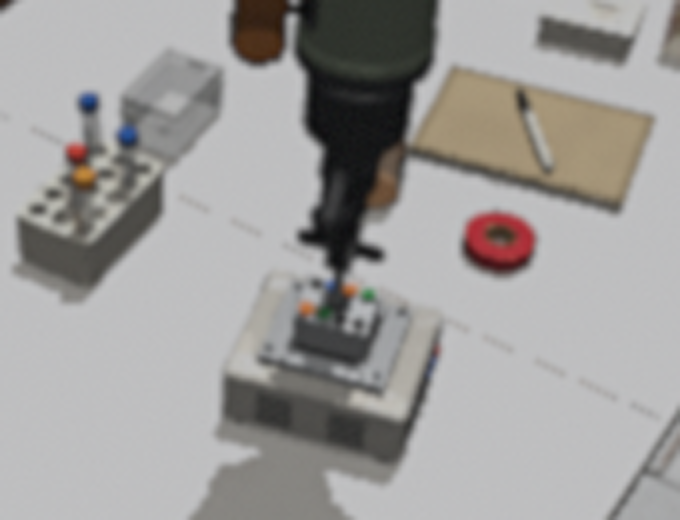

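The picture shows the block risen evenly in the ring, at about (338,320), leaning to +y. Pull peaked at 26 N, so I'll climb more gently.

```bash
python3 -m inch '[[[0.035,-0.129,0.01],0],[[0.035,-0.129,0.017],0],[[0.035,-0.129,0.021],0],[[0.035,-0.129,0.021],0],[[0.035,-0.129,0.018],0]]'; python3 -m inch '[[[0.035,-0.129,0.013],0],[[0.035,-0.129,0.01],0],[[0.035,-0.129,0.007],0],[[0.035,-0.129,0.003],0],[[0.035,-0.129,0.0],0],[[0,0,0],0]]'
```

```text
t: 9.62
position: [484.4, -95.1, 167.0]
tool_rot: [-0.001, 0.991, 0.134, 0.0]
wrist_force: [-3.3, 11.7, 8.3]
grip_width: 11.0
grip_force: 61.0
t: 10.38
position: [490.3, -115.1, 168.5]
tool_rot: [-0.0, 0.991, 0.133, 0.001]
wrist_force: [-2.0, 4.3, 12.1]
grip_width: 11.2
grip_force: 67.6
```

```bash
python3 -m inch '[[[-0.035,0.129,0.018],0],[[-0.035,0.129,0.022],0],[[-0.035,0.129,0.025],0],[[-0.035,0.129,0.023],0],[[-0.035,0.129,0.02],0]]'; python3 -m inch '[[[-0.035,0.129,0.015],0],[[-0.035,0.129,0.012],0],[[-0.035,0.129,0.008],0],[[-0.035,0.129,0.004],0],[[-0.035,0.129,0.0],0],[[0,0,0],0]]'
```

```text
t: 11.0
position: [486.1, -97.9, 172.6]
tool_rot: [0.001, 0.991, 0.133, 0.002]
wrist_force: [-0.1, -1.4, 6.6]
grip_width: 10.7
grip_force: 61.3
t: 11.75
position: [480.5, -78.0, 173.4]
tool_rot: [0.001, 0.991, 0.133, 0.002]
wrist_force: [0.9, -5.2, 14.3]
grip_width: 11.2
grip_force: 70.9
```

```bash
python3 -m inch '[[[0.035,-0.129,0.02],0],[[0.035,-0.129,0.025],0],[[0.035,-0.129,0.025],0],[[0.035,-0.129,0.025],0],[[0.035,-0.129,0.022],0]]'; python3 -m inch '[[[0.035,-0.129,0.02],0],[[0.035,-0.129,0.018],0],[[0.035,-0.129,0.015],0],[[0.035,-0.129,0.01],0],[[0.035,-0.129,0.005],0],[[0,0,0],0]]'
python3 - <<'E'
from h import *
im,d=capture("scene")
cv2.imwrite("pics/sw2.png",cv2.resize(im[110:240,274:444,::-1],None,fx=4,fy=4,interpolation=cv2.INTER_CUBIC))
E
```

```text
t: 12.38
position: [484.1, -96.8, 175.2]
tool_rot: [-0.0, 0.991, 0.133, -0.0]
wrist_force: [-0.2, 1.0, -3.9]
grip_width: 10.8
grip_force: 64.2
t: 13.12
position: [489.4, -116.2, 177.2]
tool_rot: [-0.0, 0.991, 0.133, -0.0]
wrist_force: [-0.3, -0.5, -3.0]
grip_width: 10.8
grip_force: 64.2
```

View pics/sw2.png

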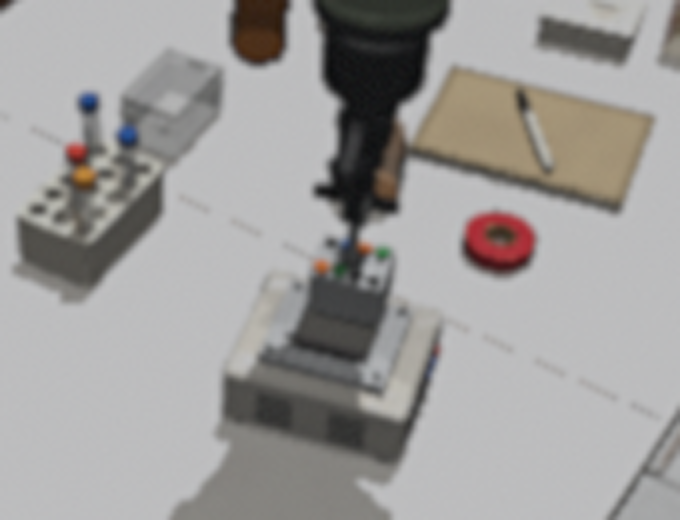

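The block's underside now shows above the ring at about (345,310). The wrist carries only about 3 N, its own weight, so it's free. Raising it and centring it.

```bash
python3 -m inch '[[[0,0,0.1],0],[[0,0,0.1],0],[[0,0,0.1],0],[[-0.035,0.12,0.1],0],[[-0.035,0.12,0.1],0],[[-0.035,0.12,0.1],0],[[-0.035,0.12,0.05],0],[[-0.035,0.12,0],0],[[0,0,0],0],[[0,0,0],0],[[0,0,0],0],[[0,0,0],0],[[0,0,0],0],[[0,0,0],0],[[0,0,0],0],[[0,0,0],0]]'
python3 - <<'E'
from h import *
for c in ("top","scene"):
    im,d=capture(c); P=cloud(c,d); x,y,z=P[...,0],P[...,1],P[...,2]
    for q in ("block","lab_timer","petri_dish","red_tape","amber_bottle"):
        for r in cut_out(c,q)[:1]:
            X=P[r["region"]&(d>0)]; print(c,q,round(r["p"],2),np.round(np.median(X,0)),np.round(np.percentile(X,2,0)),np.round(np.percentile(X,98,0)))
    n=(d>0)&(abs(x-483)<45)&(abs(y+97)<45)
    h,e=np.histogram(z[n],np.arange(50,180,5)); print([(int(a),int(b)) for a,b in zip(e,h) if b])
cv2.imwrite("pics/end.png",cv2.resize(im[110:240,274:444,::-1],None,fx=4,fy=4,interpolation=cv2.INTER_CUBIC))
E
```

```text
t: 15.18
position: [484.1, -97.9, 196.8]
tool_rot: [-0.0, 0.991, 0.133, 0.0]
wrist_force: [0.3, -0.5, -2.4]
grip_width: 10.6
grip_force: 64.1
top lab_timer 0.75 [442. 341.  16.] [410. 309.   0.] [476. 374.  22.]
top petri_dish 0.63 [565. 374.  15.] [536. 347.  -0.] [593. 402.  22.]
top red_tape 0.65 [ 451. -337.   17.] [ 421. -367.   -2.] [ 481. -307.   24.]
top amber_bottle 0.9 [ 579. -330.   79.] [ 558. -360.   21.] [ 608. -311.  117.]
[(50, 1), (55, 3), (60, 13), (65, 55), (70, 91), (75, 5)]
scene block 0.71 [479. -98. 141.] [ 454. -250.    4.] [535. -82. 219.]
scene lab_timer 0.23 [471. -62.  61.] [ 401. -161.   14.] [556. -21.  75.]
scene petri_dish 0.34 [470. -63.  61.] [ 401. -161.   14.] [553. -21.  75.]
scene red_tape 0.79 [ 450. -332.   17.] [ 420. -369.   -1.] [ 481. -307.   24.]
scene amber_bottle 0.62 [ 565. -331.   56.] [ 558. -352.   21.] [ 574. -317.   89.]
[(50, 3), (55, 7), (60, 31), (65, 56), (70, 208), (75, 13), (90, 3), (95, 18), (100, 18), (105, 26), (110, 14), (115, 27), (120, 21), (125, 28), (130, 20), (135, 37), (140, 110), (145, 62), (150, 10), (155, 2), (160, 4), (165, 3), (170, 4)]
```

View pics/end.png

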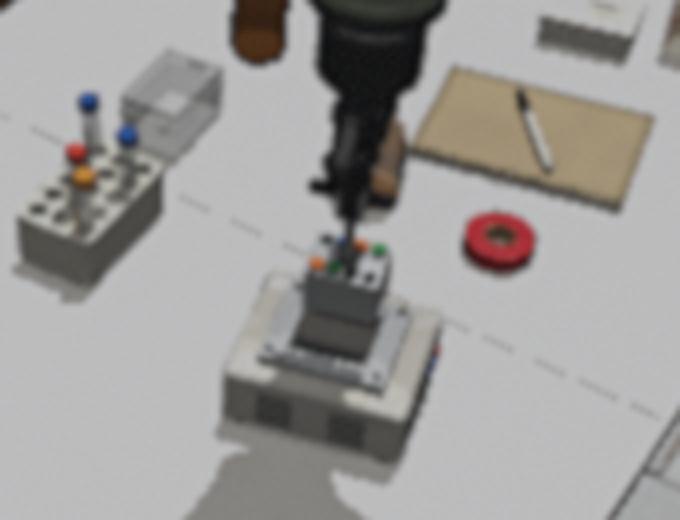

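```bash
python3 - <<'E'
from h import *
Xs=[]
for k in range(6):
    im,d=capture("scene"); P=cloud("scene",d); x,y,z=P[...,0],P[...,1],P[...,2]
    Xs.append(P[(d>0)&(abs(x-483)<45)&(abs(y+97)<45)&(z>85)&(z<155)])
X=np.vstack(Xs); a=np.radians(15.3); u=np.c_[(X[:,:2]-[484,-97.5])@np.array([[np.cos(a),-np.sin(a)],[np.sin(a),np.cos(a)]]),X[:,2]]
t=u[u[:,2]>136]
for i in range(5):
    A=np.c_[t[:,:2],np.ones(len(t))]; c=np.linalg.lstsq(A,t[:,2],rcond=None)[0]; r=t[:,2]-A@c; t=t[abs(r)<2*r.std()]
print("top plane slopes",c.round(3),len(t),r.std().round(2), t.min(0).round(1),t.max(0).round(1))
for lo in range(90,145,6):
    s=u[(u[:,2]>=lo)&(u[:,2]<lo+6)]
    print(lo,len(s),np.percentile(s[:,0],[5,50,95]).round(1),np.percentile(s[:,1],[3,50,97]).round(1))
E
```

```text
top plane slopes [-4.00000e-03 -1.32000e-01  1.41945e+02] 1093 2.2 [-30.3 -34.5 136.1] [ 30.1  15.4 149.5]
90 29 [-19.8  -3.5  25.2] [2.  4.  5.8]
96 138 [-30.1   0.   28.6] [-25.5   5.3   8.3]
102 163 [-30.1  -3.9  24.9] [-16.7   6.7   9.5]
108 145 [-30.2  -6.2  25.6] [-23.    7.   10.2]
114 163 [-30.4  -3.1  23.4] [-32.1   8.2  10.8]
120 158 [-30.3  -6.1  24.1] [-23.7   8.3  12.1]
126 157 [-30.2  -4.6  24.2] [-28.2   9.2  12.3]
132 176 [-30.2  -6.7  24.7] [-23.9   9.9  13.2]
138 717 [-29.   -4.2  27.2] [-27.9  -1.8  12.4]
144 446 [-26.2  -0.5  25.3] [-29.3 -14.6   8.3]
```

Both the top plane and the +y face show a residual lean of about 0.14 rad, held by pinch friction. A slow shift to +y, then a brisk start back with a gentle stop, should swing it towards vertical.

```bash
cat > tilt.py <<'E'
from h import *
Xs=[]
for k in range(6):
    im,d=capture("scene"); P=cloud("scene",d); x,y,z=P[...,0],P[...,1],P[...,2]
    Xs.append(P[(d>0)&(abs(x-483)<60)&(abs(y+97)<60)&(z>85)&(z<155)])
X=np.vstack(Xs); a=np.radians(15.3); u=np.c_[(X[:,:2]-[484,-97.5])@np.array([[np.cos(a),-np.sin(a)],[np.sin(a),np.cos(a)]]),X[:,2]]
t=u[u[:,2]>136]
for i in range(5):
    A=np.c_[t[:,:2],np.ones(len(t))]; c=np.linalg.lstsq(A,t[:,2],rcond=None)[0]; r=t[:,2]-A@c; t=t[abs(r)<2*r.std()]
f=[(l+3,np.median(u[(u[:,2]>=l)&(u[:,2]<l+6)&(u[:,1]>-5),1])) for l in range(96,136,6)]
print("top slopes",c.round(3),"face slope",np.polyfit(*np.array(f).T,1).round(3),np.round(f[0]),np.round(f[-1]),observe()["t"])
E
python3 -m inch '[[[-0.009,0.032,0],0],[[-0.018,0.064,0],0],[[-0.018,0.064,0],0],[[-0.018,0.064,0],0],[[-0.018,0.064,0],0],[[-0.018,0.064,0],0],[[-0.018,0.064,0],0],[[-0.009,0.032,0],0],[[0,0,0],0],[[0.145,-0.53,0],0],[[0.07,-0.27,0],0],[[0.035,-0.13,0],0],[[0.018,-0.064,0],0],[[0.009,-0.032,0],0],[[0,0,0],0],[[0,0,0],0],[[0,0,0],0],[[0,0,0],0]]'; python3 tilt.py
```

```text
t: 18.32
position: [488.7, -115.2, 196.8]
tool_rot: [0.0, 0.991, 0.133, 0.0]
wrist_force: [0.4, 1.6, -3.3]
grip_width: 10.7
grip_force: 64.2
top slopes [-1.30000e-02 -1.33000e-01  1.39459e+02] face slope [nan nan] [99. nan] [135.  -4.] 18.625
  return _methods._mean(a, axis=axis, dtype=dtype,
  ret = ret.dtype.type(ret / rcount)
```

The brisk start changed nothing: friction holds the lean firmly at 0.13 rad, inside the 0.2 limit. I'll centre the block gently over the well and check.

```bash
python3 -m inch '[[[-0.009,0.032,0],0],[[-0.026,0.096,0],0],[[-0.026,0.096,0],0],[[-0.035,0.128,0],0],[[-0.035,0.128,0],0],[[-0.035,0.128,0],0],[[-0.035,0.128,0],0],[[-0.026,0.096,0],0],[[-0.026,0.096,0],0],[[-0.009,0.032,0],0],[[0,0,0],0],[[0,0,0],0],[[0,0,0],0],[[0,0,0],0],[[0,0,0],0],[[0,0,0],0],[[0,0,0],0],[[0,0,0],0]]'; sed -i 's/>-5),1/>5),1/' tilt.py; python3 tilt.py
```

```text
t: 20.88
position: [480.8, -86.5, 196.8]
tool_rot: [-0.0, 0.991, 0.133, 0.0]
wrist_force: [-0.3, 0.6, -3.3]
grip_width: 10.8
grip_force: 64.2
top slopes [-6.00000e-03 -1.39000e-01  1.43511e+02] face slope [0.12  5.989] [99. 18.] [135.  22.] 21.175
```

```bash
python3 -c "
from bench import *
print(sign_off())"
```

```text
the job is handed in; nothing more can be done
None
```

I rocked the block free and handed the job in. It was still gripped and still, with its underside about 25 mm above the ring and the block centred over the well, but leaning about 0.13 rad (limit 0.2); one attempt to straighten it did nothing. The bystanders had not moved when I last checked them, just after the lift. I did not measure the ring directly; the upward pulls I read peaked at 26 N, under the 28 N that lifts it. No verdict came back.

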